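Find the free flap of the wiring box and push it open

ROBOT

A 7-joint arm with a two-finger parallel gripper is mounted at the origin on the work surface; the furniture and walls round the work are solid. World frame = base frame: x ahead of the robot, y to its left, z up, the work surface at z = 0. Lengths are in m, angles in rad, forces in N, time in s.
With the tool pointing down it reaches from about 0.4 to 0.85 m from the base axis. Payload 10.4 kg.
Tool frame: the origin (TCP) lies between the finger pads; the fingertips stand tcp_to_tips ahead of it and the grasp point (between the pads) lies 8 mm behind it (tcp_to_tips is the distance from the TCP to the fingertips, in m); z points along the fingers, y is the line along which they close (so a half turn about z gives the same grasp; the last joint's range is limited). The gripper opens to 85 mm and grips with 20 to 120 N. Pads are 22 mm wide; open, the fingers measure 114 mm over their backs; the gripper's body (76 mm by 85 mm) begins 54 mm behind the grasp point. The pads swing forward as they close: fully open they stand 13 mm farther back than shut.
Start: joints at [1.183, 0.332, -0.065, 1.46, 0.022, 1.35, -0.088], TCP at [0.223, -0.584, 0.204] pointing down, gripper open.
Joint ranges: [-2.6, 2.6], [-0.5, 2.12], [-1.47, 1.34], [0.16, 2.42], [-1.27, 4.41], [0.06, 2.06], [-2.6, 2.6]. Speed limits (rad/s): [2.22, 2.22, 2.79, 2.79, 3.14, 3.14, 3.14].

INTERFACE

Orientations are given as a unit quaternion [x, y, z, w].
In Python, from workcell import * gives the robot as it stands.
- The arm moves only by the tool apply_moves, never from a script. Its argument "rows" is a list of rows, each an object of numbers: "x", "y", "z": the shift along the tool's x, y, z in mm; "ax", "ay", "az": the turn, a rotation vector about the tool's x, y, z in degrees; "gripper": the closure, from 0 (fully open) to 1 (shut). A call has 1 to 5 rows; each row shifts and turns the commanded pose from where the row before left it, along the tool's axes as they then stand; what a row does not reach is not made up. A row lasts 1/12 s, in which the tool goes at most 41.7 mm and 7.16 degrees, less where a joint would pass 70% of its speed; a pose out of reach is approached as far as the arm can. A call with a gripper value outside its range is refused whole. The fingers move at their own pace and stop on an object; "newtons" is the grip in N (left out, the last holds). Time passes only in rows, so rows that do not move let the fingers close. It gives the time, the measured TCP pose, the force, the opening and the grip force at its end, in the units of the state.
- get_obs(): the state, without advancing time (a new reading comes with each control period).
- camera(name): name is "scene" or "top" or "wrist"; returns a dict with "color" (400x640x3 uint8, red, green, blue), "fov_y" (degrees; the focal length in pixels is half the picture's height over the tangent of half this angle, whatever the lens; pixels are square), "cx", "cy" (the principal point, pixels), "rvec" (rotation vector, rad) and "tvec" (3), from world to camera coordinates, as OpenCV has them. Camera axes: x right, y down, z forward; pixel columns grow to the right and rows downward; lengths in m; the calibration is good to about 2 mm. The wrist camera is an equidistant fisheye: a pixel r from the principal point sees the ray r / f radians off the axis. A picture is of the moment at which its call begins. There is no depth.
- hand_in(): hands the job in; it is judged then, once.
The state is a dict: "clock": time; "joint_pos": joint angles; "joint_velocities": joint speeds; "tau": joint torques, N m; "position": TCP position; "ee_rot": TCP orientation; "ft_force": force on the tool from outside, world axes, zero at the start; "torque": the same for the moment, N m; "grip_width": opening from 0.0 (shut) to 1.0 (fully open); "grasp_force": force on a finger pad.
Only numpy, scipy, OpenCV 4.12 (cv2) and the standard library are available. Lean on these libraries where they do the work, as an engineer would, in place of code of your own. Each camera call takes 0.05 s, during which the arm holds its last target. There are 200 camera calls.

TASK

One of the four identical flaps in the top of the grey wiring box is free; the others are blocked from below. With the fingertips press gently near the end of one flap after another until you find the one that rocks, then push that end down into the box until the flap stands nearly upright, and draw the hand clear, leaving it open. Pick nothing up, and leave the tools and parts lying on and around the box where they are.

Things in the scene. Friction and masses are not known exactly. Their poses are not given: they have to be found in the camera images.
- wiring_box: grey box fixed to the table, 80 mm high, x=-120 to +160 mm, y=+-97 mm. Origin on its underside below the middle of the four flaps; x to its rear (yaw 0 to 0.5 rad), z up. Cover at z=80 holds four identical ribbed blue flaps two by two, middles at x=+-55, y=+-44; behind them (x=104 to 160) a plain ledge. Under the free flap it is clear to 55 mm below the cover
- flap_a_middle (a point): middle of the top of the near left flap when shut (z=79.5 mm in the box; does not move). The flap, 94 mm (box x) by 70 (y) by 5 thick in a 98x74 opening, pivots like a see-saw about its middle line, along the box's y (dark bosses on the cover mark its ends)
- flap_a (a joint): tilt of the near left flap: 0 shut and level, positive: front end (box -x) down, negative: rear end down; stops at +-1.4 rad. If blocked, its ends give under 1.5 mm. If it is the free one (any of the four) 2 to 3 N near an end tips it; no spring, the stiff pivot stays at any angle
- flap_b_middle (a point): middle of the top of the near right flap when shut (z=79.5 mm in the box; does not move). The flap, 94 mm (box x) by 70 (y) by 5 thick in a 98x74 opening, pivots like a see-saw about its middle line, along the box's y (dark bosses on the cover mark its ends)
- flap_b (a joint): tilt of the near right flap: 0 shut and level, positive: front end (box -x) down, negative: rear end down; stops at +-1.4 rad. If blocked, its ends give under 1.5 mm. If it is the free one (any of the four) 2 to 3 N near an end tips it; no spring, the stiff pivot stays at any angle
- flap_c_middle (a point): middle of the top of the far left flap when shut (z=79.5 mm in the box; does not move). The flap, 94 mm (box x) by 70 (y) by 5 thick in a 98x74 opening, pivots like a see-saw about its middle line, along the box's y (dark bosses on the cover mark its ends)
- flap_c (a joint): tilt of the far left flap: 0 shut and level, positive: front end (box -x) down, negative: rear end down; stops at +-1.4 rad. If blocked, its ends give under 1.5 mm. If it is the free one (any of the four) 2 to 3 N near an end tips it; no spring, the stiff pivot stays at any angle
- flap_d_middle (a point): middle of the top of the far right flap when shut (z=79.5 mm in the box; does not move). The flap, 94 mm (box x) by 70 (y) by 5 thick in a 98x74 opening, pivots like a see-saw about its middle line, along the box's y (dark bosses on the cover mark its ends)
- flap_d (a joint): tilt of the far right flap: 0 shut and level, positive: front end (box -x) down, negative: rear end down; stops at +-1.4 rad. If blocked, its ends give under 1.5 mm. If it is the free one (any of the four) 2 to 3 N near an end tips it; no spring, the stiff pivot stays at any angle
- tweezers: steel tweezers, 118x16x10 mm, lying on the rear ledge of the box's cover; origin under their middle (bystander)
- push_switch: small black push switch with two brass pins, 24x24x26 mm, standing on the rear ledge; origin under its middle (bystander)
- screwdriver: red-handled screwdriver, 165x27x29 mm, lying on the table; origin under its middle (bystander)
- tray: small red tray of tags, 75x95x22 mm, on the table; origin under its middle (bystander)

How it is judged:
On the way:
1. the fingers rock the free flap ((value of joint any of flap_a, flap_b, flap_c, flap_d above 0.08 rad or value of joint any of flap_a, flap_b, flap_c, flap_d below -0.08 rad) and contact force between the fingers and wiring_box above 0.3 N).
At the end, for the whole second after the job is handed in: the free flap stays tilted by more than 1.0 rad (57 degrees), either end down ((value of joint any of flap_a, flap_b, flap_c, flap_d above 1 rad or value of joint any of flap_a, flap_b, flap_c, flap_d below -1 rad)); the robot touches nothing.
It fails at once if the box or a flap is pressed by the fingers with more than 40 N (contact force between the fingers and wiring_box above 40 N).
It fails at once if a bystander is lifted, carried or shifted by more than 20 mm (distance of any of tweezers, push_switch, screwdriver, tray from where it was at the start of the episode above 0.02 m).
It also fails if it takes over 51 s, if anything falls off the work surface, if the arm or the gripper's body presses on something with over 40 N, if the wrist force passes 120 N, or if a joint passes its speed limit or range.

## Working session

There is one attempt and no reset: what is moved stays moved. The work goes in short steps, Python scripts to look and compute and a tool call to move; the robot and the scene stay as the last step left them, time stands still between calls to the robot, and variables do not carry over. Pictures are saved under pics/ and viewed, at most 10 in all, crops included, and the job is handed in when it is done.

Besides the shell and the picture viewer there is one more tool, called after "Call:" as name([rows], argument=value, ...), one row to a line, values as JSON. apply_moves: Moves the arm, as the interface text tells. Its arguments: {"type":"object","properties":{"rows":{"type":"array","items":{"type":"object","properties":{"x":{"type":"number"},"y":{"type":"number"},"z":{"type":"number"},"ax":{"type":"number"},"ay":{"type":"number"},"az":{"type":"number"},"gripper":{"type":"number"}}}},"newtons":{"type":"number"}},"required":["rows"]}

```bash
mkdir -p pics; ls; python3 - <<'E'
from workcell import *
import cv2
o=get_obs();print({k:o[k] for k in('clock','position','ee_rot','ft_force','grip_width')})
for n in('top','scene'):
    c=camera(n);cv2.imwrite(f'pics/{n}0.png',c['color'][...,::-1]);print(n,c['fov_y'],c['cx'],c['cy'],c['rvec'],c['tvec'])
import workcell;print([k for k in dir(workcell) if k[0]!='_'])
try: print(tcp_to_tips)
except Exception as e: print(e)
E
```

```text
pics
{'clock': 0.0, 'position': array([ 0.22283079, -0.58347513,  0.20339853]), 'ee_rot': array([ 9.83407166e-01,  1.81410620e-01, -1.53319375e-04, -7.13541859e-04]), 'ft_force': array([0.07127096, 0.26905837, 1.08288892]), 'grip_width': 0.9956239714411037}
top 49.92515920283098 310.441568071159 201.24764517491437 [ 2.13375606 -2.13543276  0.23878176] [0.35259694 0.52978094 0.84044408]
scene 50.070285819944175 318.9982599008802 198.9672089449856 [ 2.14890251 -0.84558199  0.39010852] [-0.1489318   0.47957058  0.39097069]
['MotionError', 'camera', 'get_obs', 'hand_in', 'tcp_to_tips']
0.011
```

View pics/top0.png

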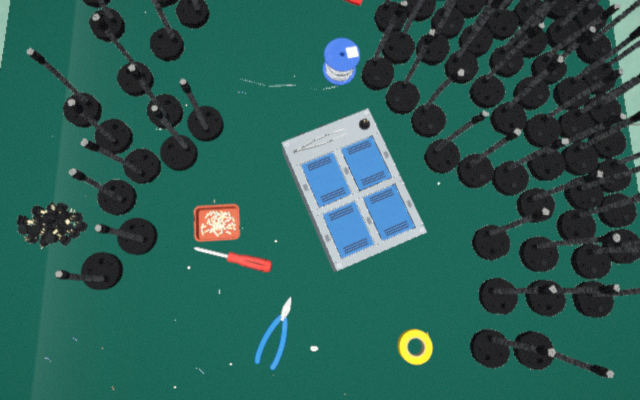

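View pics/scene0.png

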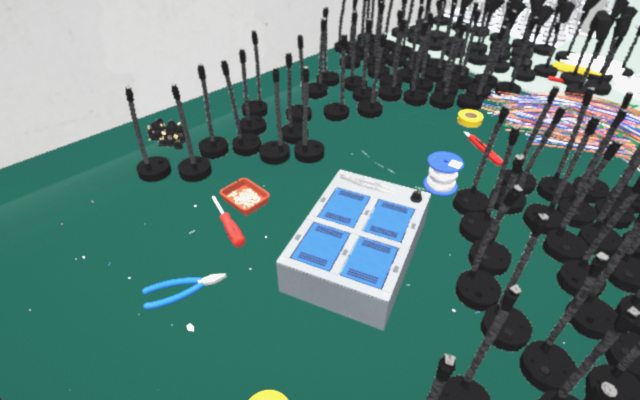

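The top view shows the grey box (corners near 283,142; 368,108; 425,232; 337,270) with four blue flaps at about (325,180), (367,160), (348,230), (390,210). The tweezers and switch sit on the ledge at the top. Black posts stand to the right, on the arm's side.

```bash
cat > h.py <<'E'
from workcell import *
import cv2, numpy as np
from scipy.spatial.transform import Rotation as R
def ray(c,px,z):
    f=200/np.tan(np.radians(c['fov_y']/2)); M=R.from_rotvec(c['rvec']).as_matrix(); o=-M.T@c['tvec']
    d=M.T@np.array([(px[0]-c['cx'])/f,(px[1]-c['cy'])/f,1]); return o+d*(z-o[2])/d[2]
def proj(c,p):
    f=200/np.tan(np.radians(c['fov_y']/2)); q=R.from_rotvec(c['rvec']).as_matrix()@p+c['tvec']; return q[:2]/q[2]*f+[c['cx'],c['cy']]
E
python3 - <<'E'
from h import *
for n in('top','scene'):
    c=camera(n);print(n,'cam at',-R.from_rotvec(c['rvec']).as_matrix().T@c['tvec'])
    hsv=cv2.cvtColor(c['color'],cv2.COLOR_RGB2HSV)
    m=cv2.inRange(hsv,(98,90,60),(125,255,255))
    m=cv2.morphologyEx(m,cv2.MORPH_CLOSE,np.ones((3,3)))
    for k in cv2.findContours(m,cv2.RETR_EXTERNAL,cv2.CHAIN_APPROX_NONE)[0]:
        if cv2.contourArea(k)<600: continue
        P=np.array([ray(c,p,.0795)[:2] for p in k[:,0]])
        r=cv2.minAreaRect((P*1000).astype(np.float32));print(np.round(r[0],1),np.round(r[1],1),round(r[2],1))
    if n=='top':
        print('posts rim-left points z=0',[np.round(ray(c,p,0)[:2],3) for p in((428,121),(442,156),(490,242),(498,296),(490,348),(533,350),(206,124))])
        print('screwdr,tray',ray(c,(233,260),0.01)[:2],ray(c,(217,223),.01)[:2])
        print('TCP start px',proj(c,np.array([.223,-.584,.2])), 'tips of posts z.2',[np.round(ray(c,p,.2)[:2],3) for p in((485,116),(520,135),(545,215),(610,373))])
E
```

```text
top cam at [0.36124458 0.37975538 0.91467312]
[468.1 279.9] [93.1 70.2] 23.0
[502.3 199. ] [94.9 70.9] 22.8
[569.2 322.4] [94.1 70.1] 22.8
[603.3 241.5] [94.5 70.9] 22.8
[827.  288.8] [ 77.5 110.8] 79.1
posts rim-left points z=0 [array([0.725, 0.083]), array([0.643, 0.056]), array([ 0.45 , -0.037]), array([ 0.336, -0.044]), array([ 0.232, -0.018]), array([ 0.227, -0.108]), array([0.714, 0.583])]
screwdr,tray [0.41215107 0.51260678] [0.48972545 0.54856804]
TCP start px [884.40128821 368.28024908] tips of posts z.2 [array([0.656, 0.044]), array([ 0.621, -0.016]), array([ 0.477, -0.045]), array([ 0.22 , -0.123])]
scene cam at [ 0.11867404 -0.09068074  0.61864383]
[235.1 365.1] [49.1 91.9] 67.3
[502.2 198.4] [95.2 70.6] 22.9
[468.  279.5] [95.2 71.2] 22.8
[603.5 241.1] [94.9 70.5] 22.9
[569.5 322.2] [94.7 70.9] 22.8
[833.8 276.8] [77.8 79.5] 47.1
```

Both views agree on the flap centres to about 0.5 mm, the sizes match 94x70, and the yaw is 22.8°. I'll raise the arm and check the post heights before crossing.

Call:
apply_moves([
  {"z": -35, "gripper": 1},
  {"z": -40},
  {"z": -40},
  {"z": -40},
  {"z": -35},
], newtons=20)

```text
invalid input at $.rows[0]: expected keys x, y, z, ax, ay, az, gripper
```

```bash
python3 - <<'E'
from h import *
t,s=camera('top'),camera('scene')
for c,prs in((t,[((442,156),(485,116)),((490,242),(548,214)),((533,350),(610,373)),((206,124),(184,82)),((83,110),(31,51))]),(s,[((478,292),(515,163)),((507,325),(551,205)),((475,198),(503,113)),((547,362),(593,233))])):
    for b,p in prs:
        B=ray(c,b,.005); zs=np.linspace(.02,.55,200); d=[np.linalg.norm(ray(c,p,z)[:2]-B[:2]) for z in zs]; i=np.argmin(d); print(np.round(B,3),'h',round(zs[i],3),round(d[i],3))
o=get_obs();print(o['position'],o['ee_rot'],o['ft_force'],o['grip_width'])
E
```

```text
[0.641 0.058 0.005] h 0.23 0.002
[ 0.45  -0.034  0.005] h 0.238 0.024
[ 0.228 -0.105  0.005] h 0.228 0.003
[0.712 0.582 0.005] h 0.204 0.003
[0.742 0.854 0.005] h 0.222 0.022
[0.641 0.059 0.005] h 0.278 0.016
[ 0.617 -0.009  0.005] h 0.26 0.016
[0.863 0.202 0.005] h 0.217 0.003
[ 0.602 -0.083  0.005] h 0.26 0.034
[ 0.22292732 -0.58376013  0.20396341] [ 9.83412980e-01  1.81380444e-01 -4.38811502e-05 -2.07799583e-04] [-0.31030574 -0.32829986 -0.57023521] 1.000438074875278
```

Call:
apply_moves([
  {"x": 0, "y": 0, "z": -35, "ax": 0, "ay": 0, "az": 0, "gripper": 1},
  {"x": 0, "y": 0, "z": -40, "ax": 0, "ay": 0, "az": 0, "gripper": 1},
  {"x": 0, "y": 0, "z": -40, "ax": 0, "ay": 0, "az": 0, "gripper": 1},
  {"x": 0, "y": 0, "z": -40, "ax": 0, "ay": 0, "az": 0, "gripper": 1},
  {"x": 0, "y": 0, "z": -35, "ax": 0, "ay": 0, "az": 0, "gripper": 1},
], newtons=20)

```text
clock: 0.72
position: [0.2228, -0.5836, 0.3972]
ee_rot: [0.983, 0.181, 0.0, 0.001]
ft_force: [0.4, -0.8, -0.4]
grip_width: 0.303
grasp_force: 0.0
```

Call:
apply_moves([
  {"x": 32, "y": -25, "z": 0, "ax": 0, "ay": 0, "az": 0, "gripper": 1},
  {"x": 32, "y": -25, "z": 0, "ax": 0, "ay": 0, "az": 0, "gripper": 1},
  {"x": 32, "y": -25, "z": 0, "ax": 0, "ay": 0, "az": 0, "gripper": 1},
  {"x": 32, "y": -25, "z": 0, "ax": 0, "ay": 0, "az": 0, "gripper": 1},
  {"x": 32, "y": -25, "z": 0, "ax": 0, "ay": 0, "az": 0, "gripper": 1},
])

```text
clock: 1.13
position: [0.3285, -0.4082, 0.3943]
ee_rot: [0.983, 0.181, -0.0, 0.0]
ft_force: [1.1, -1.2, -0.2]
grip_width: 0.001
grasp_force: 0.0
```

Call:
apply_moves([
  {"x": 32, "y": -25, "z": 0, "ax": 0, "ay": 0, "az": 0, "gripper": 1},
  {"x": 32, "y": -25, "z": 0, "ax": 0, "ay": 0, "az": 0, "gripper": 1},
  {"x": 32, "y": -25, "z": 0, "ax": 0, "ay": 0, "az": 0, "gripper": 1},
  {"x": 32, "y": -25, "z": 0, "ax": 0, "ay": 0, "az": 0, "gripper": 1},
  {"x": 32, "y": -25, "z": 0, "ax": 0, "ay": 0, "az": 0, "gripper": 1},
])

```text
clock: 1.55
position: [0.4333, -0.2342, 0.3945]
ee_rot: [0.983, 0.181, 0.0, 0.0]
ft_force: [1.3, -0.6, -0.2]
grip_width: 0.001
grasp_force: 0.0
```

Call:
apply_moves([
  {"x": 18, "y": -37, "z": 0, "ax": 0, "ay": 0, "az": 0, "gripper": 1},
  {"x": 18, "y": -37, "z": 0, "ax": 0, "ay": 0, "az": 0, "gripper": 1},
  {"x": 18, "y": -37, "z": 0, "ax": 0, "ay": 0, "az": 0, "gripper": 1},
  {"x": 18, "y": -37, "z": 0, "ax": 0, "ay": 0, "az": 0, "gripper": 1},
  {"x": 18, "y": -37, "z": 0, "ax": 0, "ay": 0, "az": 0, "gripper": 1},
])

```text
clock: 1.97
position: [0.4505, -0.0292, 0.3944]
ee_rot: [0.983, 0.181, 0.0, 0.0]
ft_force: [1.8, -0.1, 0.5]
grip_width: 0.001
grasp_force: 0.0
```

Call:
apply_moves([
  {"x": 18, "y": -37, "z": 0, "ax": 0, "ay": 0, "az": 0, "gripper": 1},
  {"x": 18, "y": -37, "z": 0, "ax": 0, "ay": 0, "az": 0, "gripper": 1},
  {"x": 18, "y": -37, "z": 0, "ax": 0, "ay": 0, "az": 0, "gripper": 1},
  {"x": 18, "y": -37, "z": 0, "ax": 0, "ay": 0, "az": 0, "gripper": 1},
  {"x": 18, "y": -37, "z": 0, "ax": 0, "ay": 0, "az": -2, "gripper": 1},
])

```text
clock: 2.38
position: [0.4686, 0.1756, 0.3946]
ee_rot: [0.98, 0.198, 0.001, 0.0]
ft_force: [1.1, 0.3, -0.7]
grip_width: -0.005
grasp_force: 0.0
```

Call:
apply_moves([
  {"x": 0, "y": 0, "z": 40, "ax": 0, "ay": 0, "az": 0, "gripper": 1},
  {"x": 0, "y": 0, "z": 40, "ax": 0, "ay": 0, "az": 0, "gripper": 1},
  {"x": 0, "y": 0, "z": 40, "ax": 0, "ay": 0, "az": 0, "gripper": 1},
  {"x": 0, "y": 0, "z": 40, "ax": 0, "ay": 0, "az": 0, "gripper": 1},
  {"x": 0, "y": 0, "z": 0, "ax": 0, "ay": 0, "az": 0, "gripper": 1},
])

```text
clock: 2.8
position: [0.4653, 0.1718, 0.2273]
ee_rot: [0.98, 0.199, -0.005, 0.001]
ft_force: [-0.5, -0.1, -0.2]
grip_width: 0.002
grasp_force: 0.0
```

```bash
cat > s.py <<'E'
from h import *
import sys
# targets: probe points (front end), prints tool-frame shift in mm
e=np.array([.9215,.388]); mid=dict(a=(468.1,279.7),b=(502.3,198.7),c=(569.4,322.3),d=(603.4,241.3))
o=get_obs(); r=R.from_quat(o['ee_rot']); p=o['position']*1000
print('t',o['clock'],'yaw',np.degrees(np.arctan2(*r.apply([1,0,0])[1::-1])),'tip',p+r.apply([0,0,11]),'F',o['ft_force'],'w',o['grip_width'])
for k,m in mid.items():
    q=np.array([*(np.array(m)-36*e),95-0]); print(k,np.round(r.inv().apply(q-(p+r.apply([0,0,11]))),1))
E
python3 s.py; python3 - <<'E'
from h import *
c=camera('scene');cv2.imwrite('pics/s1.png',c['color'][100:360,180:560,::-1].repeat(2,0).repeat(2,1))
E
```

```text
t 2.8 yaw 22.90232875075838 tip [465.15041679 171.7508922  216.3495874 ] F [-0.49002548 -0.10403915 -0.22235251] w 0.0015101082462076454
a [ 10.  -98.2 121.3]
b [ 10.  -10.3 121.3]
c [119.9 -98.  120.2]
d [119.7 -10.2 120.1]
```

View pics/s1.png

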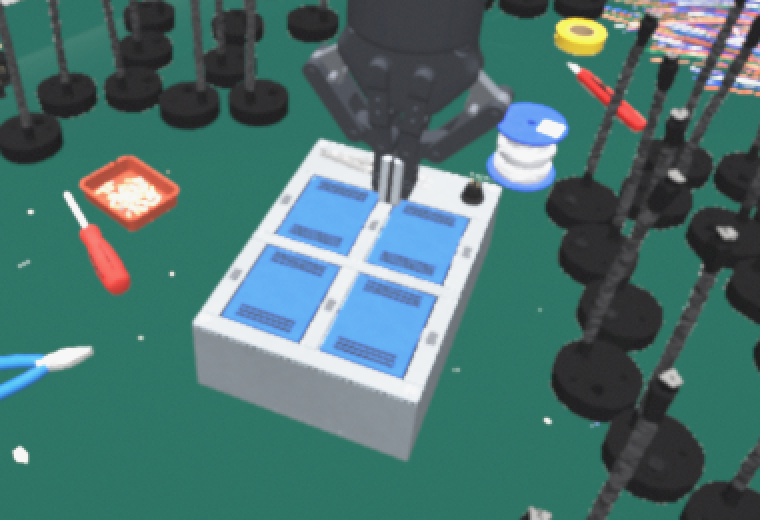

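The hand hangs above the box with the fingers shut, and all four flaps are level at crop pixels (325,212), (418,240), (280,292) and (380,325). I'll go down to flap b.

Call:
apply_moves([
  {"x": 10, "y": -10, "z": 35, "ax": 0, "ay": 0, "az": 0, "gripper": 1},
  {"x": 0, "y": 0, "z": 40, "ax": 0, "ay": 0, "az": 0, "gripper": 1},
  {"x": 0, "y": 0, "z": 30, "ax": 0, "ay": 0, "az": 0, "gripper": 1},
  {"x": 0, "y": 0, "z": 15, "ax": 0, "ay": 0, "az": 0, "gripper": 1},
  {"x": 0, "y": 0, "z": 0, "ax": 0, "ay": 0, "az": 0, "gripper": 1},
])

```text
clock: 3.27
position: [0.4743, 0.1865, 0.1139]
ee_rot: [0.98, 0.198, -0.001, -0.0]
ft_force: [-0.0, -0.2, -0.3]
grip_width: -0.001
grasp_force: 0.0
```

```bash
python3 s.py
```

```text
t 3.2667 yaw 22.867191567869952 tip [474.24882217 186.48169424 102.85029576] F [-0.03629044 -0.1636735  -0.26875321] w -0.0008898534971311054
a [ -5.4 -88.3   7.9]
b [-5.4 -0.4  7.9]
c [104.5 -88.2   7.7]
d [104.3  -0.3   7.7]
```

Call:
apply_moves([
  {"x": -5, "y": 0, "z": 10, "ax": 0, "ay": 0, "az": 0, "gripper": 1},
  {"x": 0, "y": 0, "z": 9, "ax": 0, "ay": 0, "az": 0, "gripper": 1},
  {"x": 0, "y": 0, "z": 2, "ax": 0, "ay": 0, "az": 0, "gripper": 1},
  {"x": 0, "y": 0, "z": 2, "ax": 0, "ay": 0, "az": 0, "gripper": 1},
  {"x": 0, "y": 0, "z": 0, "ax": 0, "ay": 0, "az": 0, "gripper": 1},
])

```text
clock: 3.68
position: [0.47, 0.1849, 0.0917]
ee_rot: [0.98, 0.198, 0.0, 0.0]
ft_force: [-0.2, -0.2, -0.4]
grip_width: -0.001
grasp_force: 0.0
```

Call:
apply_moves([
  {"x": 0, "y": 0, "z": 1, "ax": 0, "ay": 0, "az": 0, "gripper": 1},
  {"x": 0, "y": 0, "z": 1, "ax": 0, "ay": 0, "az": 0, "gripper": 1},
  {"x": 0, "y": 0, "z": 0, "ax": 0, "ay": 0, "az": 0, "gripper": 1},
])

```text
clock: 3.93
position: [0.4697, 0.1848, 0.0893]
ee_rot: [0.98, 0.198, 0.0, 0.0]
ft_force: [1.7, -0.3, -0.1]
grip_width: -0.001
grasp_force: 0.0
```

Call:
apply_moves([
  {"x": 0, "y": 0, "z": 1, "ax": 0, "ay": 0, "az": 0, "gripper": 1},
  {"x": 0, "y": 0, "z": 1, "ax": 0, "ay": 0, "az": 0, "gripper": 1},
  {"x": 0, "y": 0, "z": 0, "ax": 0, "ay": 0, "az": 0, "gripper": 1},
])

```text
clock: 4.18
position: [0.4695, 0.1848, 0.087]
ee_rot: [0.98, 0.199, -0.0, 0.0]
ft_force: [0.2, -0.3, -1.2]
grip_width: 0.0
grasp_force: 0.0
```

Call:
apply_moves([
  {"x": 0, "y": 0, "z": 1, "ax": 0, "ay": 0, "az": 0, "gripper": 1},
  {"x": 0, "y": 0, "z": 1, "ax": 0, "ay": 0, "az": 0, "gripper": 1},
  {"x": 0, "y": 0, "z": 0, "ax": 0, "ay": 0, "az": 0, "gripper": 1},
])

```text
clock: 4.43
position: [0.4695, 0.1848, 0.085]
ee_rot: [0.98, 0.199, -0.0, 0.0]
ft_force: [0.4, 0.1, -0.3]
grip_width: 0.003
grasp_force: 0.0
```

Call:
apply_moves([
  {"x": 0, "y": 0, "z": 1, "ax": 0, "ay": 0, "az": 0, "gripper": 1},
  {"x": 0, "y": 0, "z": 1, "ax": 0, "ay": 0, "az": 0, "gripper": 1},
  {"x": 0, "y": 0, "z": 0, "ax": 0, "ay": 0, "az": 0, "gripper": 1},
])

```text
clock: 4.68
position: [0.4695, 0.1848, 0.083]
ee_rot: [0.98, 0.199, -0.0, 0.0]
ft_force: [-0.3, -0.5, 0.0]
grip_width: 0.001
grasp_force: 0.0
```

```bash
python3 s.py; python3 - <<'E'
from h import *
c=camera('scene');cv2.imwrite('pics/s2.png',cv2.resize(c['color'][170:340,260:460,::-1],None,fx=3.5,fy=3.5))
E
```

```text
t 4.6833 yaw 22.899245071124817 tip [469.5104938  184.77747977  71.97908019] F [-0.30667215 -0.51777659  0.00914934] w 0.0008952564015004395
a [ -0.4 -88.  -23. ]
b [ -0.4  -0.1 -23. ]
c [109.5 -87.9 -23.1]
d [109.3  -0.  -23. ]
```

View pics/s2.png

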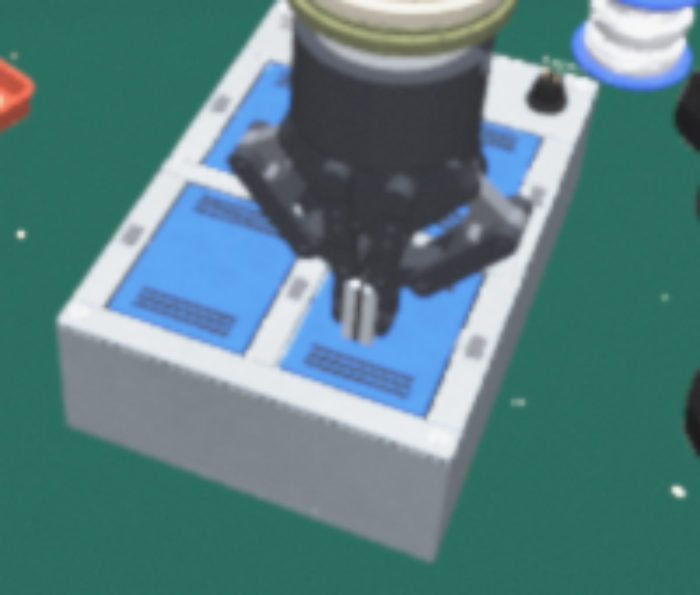

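The fingertips show at crop (360,335) and the flap looks level. I'll compare that with where the tip should project.

```bash
python3 - <<'E'
from h import *
c=camera('scene'); p=get_obs()['position']
for z in(.072,.08,.09,.1,.11): print(z,(proj(c,np.array([p[0],p[1],z]))-[260,170])*3.5)
w=camera('wrist'); cv2.imwrite('pics/w1.png',w['color'][...,::-1])
E
```

```text
0.072 [355.65158614 381.45657566]
0.08 [356.79170041 370.28114118]
0.09 [358.24141141 356.07103025]
0.1 [359.71915947 341.58609919]
0.11 [361.22576589 326.81829771]
```

View pics/w1.png

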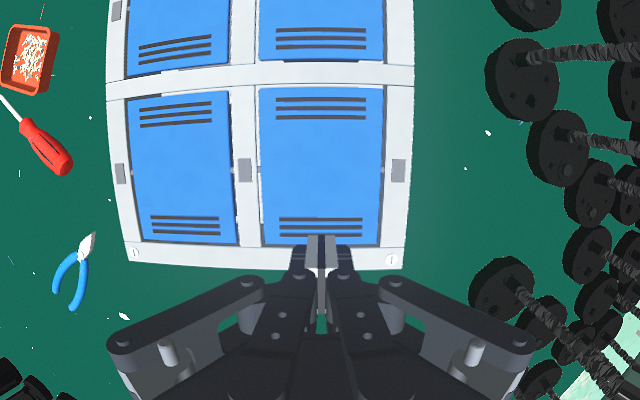

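```bash
python3 - <<'E'
from h import *
c=camera('scene')
for z in(.2,.216,.23,.25): print(z,proj(c,np.array([.465,.172,z])),'seen 376.5,200')
w=camera('wrist');f=200/np.tan(np.radians(w['fov_y']/2));M=R.from_rotvec(w['rvec']).as_matrix()
print('wcam',-M.T@w['tvec'],w['cx'],w['cy'],f)
def pw(p):
    q=M@p+w['tvec'];t=np.arctan2(np.hypot(*q[:2]),q[2]);return f*t*q[:2]/np.hypot(*q[:2])+[w['cx'],w['cy']]
p=get_obs()['position'];e=np.array([.9215,.388,0])
for z in(.06,.072,.083,.1,.11):print(z,pw(np.array([p[0],p[1],z])),pw(np.array([p[0],p[1],z])+.011*e))
n=np.array([-.388,.9215,0]);m=np.array([.5023,.1987,.0795])
for sx,sy in((-.047,.035),(-.047,-.035),(.047,.035),(.047,-.035)):print('flap corner',pw(m+sx*e+sy*n))
E
```

```text
0.2 [372.13950098 227.5290441 ] seen 376.5,200
0.216 [373.08600786 219.16701122] seen 376.5,200
0.23 [373.94213395 211.60345856] seen 376.5,200
0.25 [375.21299602 200.37586927] seen 376.5,200
wcam [0.53397184 0.21271496 0.25358415] 320.9718989747939 196.49461364608737 309.70691628693146
0.06 [321.77329861 217.12144813] [321.80495525 201.29005195]
0.072 [321.83016961 223.62135856] [321.8653355  206.97147918]
0.083 [321.88817898 230.27297624] [321.92720764 212.81049429]
0.1 [321.99108428 242.12703139] [322.03771715 223.28340399]
0.11 [322.06059681 250.17451144] [322.11294717 230.44552354]
flap corner [265.67013833 244.77649719]
flap corner [377.64722575 244.83601356]
flap corner [259.36195666  88.92838101]
flap corner [384.47338436  89.15496483]
```

Both cameras place the real tips near z ≈ 0.105, about 30 mm higher than nominal, and the flap is still level. So there has been no contact yet, and I'll keep going down under force control.

Call:
apply_moves([
  {"x": 0, "y": 0, "z": 5, "ax": 0, "ay": 0, "az": 0, "gripper": 1},
  {"x": 0, "y": 0, "z": 3, "ax": 0, "ay": 0, "az": 0, "gripper": 1},
  {"x": 0, "y": 0, "z": 3, "ax": 0, "ay": 0, "az": 0, "gripper": 1},
  {"x": 0, "y": 0, "z": 0, "ax": 0, "ay": 0, "az": 0, "gripper": 1},
])

```text
clock: 5.27
position: [0.4691, 0.1847, 0.0714]
ee_rot: [0.98, 0.199, -0.001, 0.0]
ft_force: [-0.0, 0.6, -0.0]
grip_width: 0.002
grasp_force: 0.0
```

```bash
python3 - <<'E'
from h import *
print(get_obs()['ft_force'],get_obs()['position'])
w=camera('wrist');s=camera('scene')['color']
a=cv2.resize(w['color'][200:280,250:400],None,fx=3,fy=3);b=cv2.resize(s[200:330,300:450],None,fx=3,fy=3)
b=b[:390];im=np.zeros((a.shape[0]+b.shape[0],450,3),np.uint8);im[:240]=a;im[240:]=b
cv2.imwrite('pics/w2.png',im[...,::-1][:600])
E
```

```text
[-0.01494194  0.59158063 -0.01235771] [0.46914991 0.18466014 0.07136373]
```

View pics/w2.png

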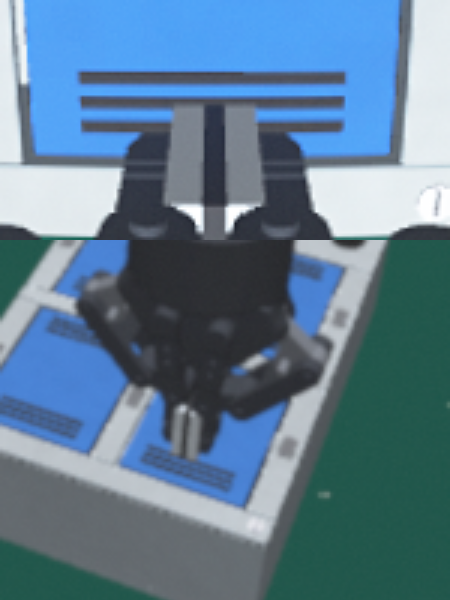

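The tips are still above flap b, at about z ≈ 0.09 in the scene view. I'll continue in small steps.

Call:
apply_moves([
  {"x": 0, "y": 0, "z": 2, "ax": 0, "ay": 0, "az": 0, "gripper": 1},
  {"x": 0, "y": 0, "z": 2, "ax": 0, "ay": 0, "az": 0, "gripper": 1},
  {"x": 0, "y": 0, "z": 0, "ax": 0, "ay": 0, "az": 0, "gripper": 1},
])

```text
clock: 5.62
position: [0.4695, 0.1847, 0.0678]
ee_rot: [0.98, 0.199, -0.0, 0.0]
ft_force: [-0.5, -0.7, 0.0]
grip_width: 0.002
grasp_force: 0.0
```

Call:
apply_moves([
  {"x": 0, "y": 0, "z": 1.5, "ax": 0, "ay": 0, "az": 0, "gripper": 1},
  {"x": 0, "y": 0, "z": 1.5, "ax": 0, "ay": 0, "az": 0, "gripper": 1},
  {"x": 0, "y": 0, "z": 0, "ax": 0, "ay": 0, "az": 0, "gripper": 1},
])

```text
clock: 5.87
position: [0.4695, 0.1847, 0.0649]
ee_rot: [0.98, 0.199, -0.0, 0.0]
ft_force: [0.5, -0.2, -0.6]
grip_width: -0.0
grasp_force: 0.0
```

Call:
apply_moves([
  {"x": 0, "y": 0, "z": 1.5, "ax": 0, "ay": 0, "az": 0, "gripper": 1},
  {"x": 0, "y": 0, "z": 1.5, "ax": 0, "ay": 0, "az": 0, "gripper": 1},
  {"x": 0, "y": 0, "z": 0, "ax": 0, "ay": 0, "az": 0, "gripper": 1},
])

```text
clock: 6.12
position: [0.4695, 0.1848, 0.0619]
ee_rot: [0.98, 0.199, -0.0, 0.0]
ft_force: [-0.0, -0.2, 0.3]
grip_width: 0.004
grasp_force: 0.0
```

Call:
apply_moves([
  {"x": 0, "y": 0, "z": 1.5, "ax": 0, "ay": 0, "az": 0, "gripper": 1},
  {"x": 0, "y": 0, "z": 1.5, "ax": 0, "ay": 0, "az": 0, "gripper": 1},
  {"x": 0, "y": 0, "z": 0, "ax": 0, "ay": 0, "az": 0, "gripper": 1},
])

```text
clock: 6.37
position: [0.4694, 0.1848, 0.0589]
ee_rot: [0.98, 0.199, -0.0, 0.0]
ft_force: [-0.1, 0.7, -0.5]
grip_width: 0.0
grasp_force: 0.0
```

```bash
cat > fl.py <<'E'
from h import *
w=camera('wrist');f=200/np.tan(np.radians(w['fov_y']/2));M=R.from_rotvec(w['rvec']).as_matrix()
def pw(p):
    q=M@p+w['tvec'];t=np.arctan2(np.hypot(*q[:2]),q[2]);return f*t*q[:2]/np.hypot(*q[:2])+[w['cx'],w['cy']]
e=np.array([.9215,.388,0]);n=np.array([-.388,.9215,0])
m=cv2.inRange(cv2.cvtColor(w['color'],cv2.COLOR_RGB2HSV),(98,90,60),(125,255,255))
for k,c in dict(a=(.4681,.2797),b=(.5023,.1987),c=(.5694,.3223),d=(.6034,.2413)).items():
    for sy in(.028,-.028):
        r=[]
        for s in(-1,1):
            u=pw(np.array([*c,.0795])+s*.047*e+sy*n)
            if not(5<u[0]<635 and 0<u[1]<400): continue
            # walk along the flap at this y and find last blue point, as signed x of box
            xs=np.arange(0,.06,.0005);P=[pw(np.array([*c,.0795])+s*x*e+sy*n) for x in xs]
            b=[x for x,q in zip(xs,P) if 0<=q[0]<639 and 0<=q[1]<399 and m[int(round(q[1])),int(round(q[0]))]]
            r.append((s,max(b) if b else None))
        print(k,sy,r)
E
python3 fl.py; cat >> fl.py <<'E'
E
python3 - <<'E'
from h import *
s=camera('scene')['color'];cv2.imwrite('pics/s3.png',cv2.resize(s[200:320,300:460],None,fx=5,fy=5)[...,::-1])
E
```

```text
a 0.028 [(-1, np.float64(0.046)), (1, np.float64(0.0475))]
a -0.028 [(-1, np.float64(0.046)), (1, np.float64(0.047))]
b 0.028 [(-1, np.float64(0.0465)), (1, np.float64(0.0475))]
b -0.028 [(-1, np.float64(0.0465)), (1, np.float64(0.0475))]
c 0.028 [(-1, np.float64(0.0465))]
c -0.028 [(-1, np.float64(0.0465))]
d 0.028 [(-1, np.float64(0.0465))]
d -0.028 [(-1, np.float64(0.046))]
```

View pics/s3.png

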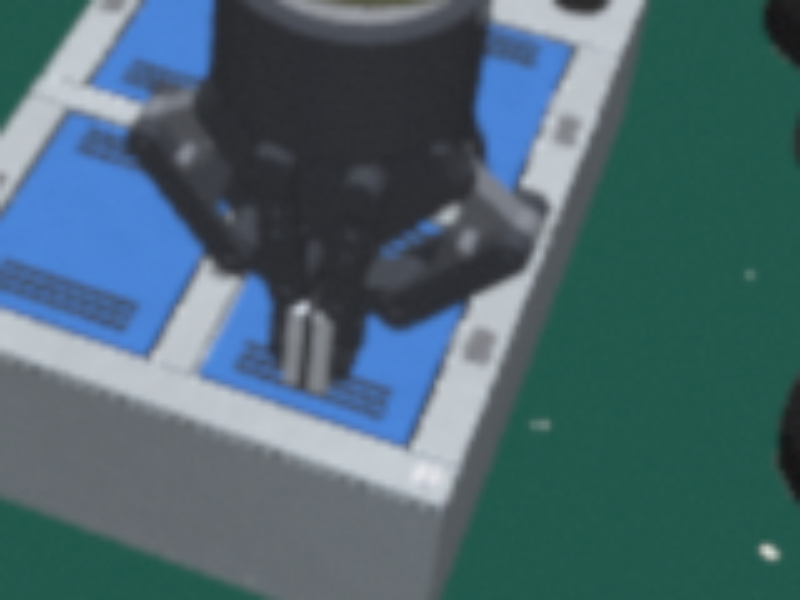

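Flap b is level (edges at ±47 mm) and the tip at crop (305,388) is still a few mm above it. I'll continue down.

Call:
apply_moves([
  {"x": 0, "y": 0, "z": 1.5, "ax": 0, "ay": 0, "az": 0, "gripper": 1},
  {"x": 0, "y": 0, "z": 1.5, "ax": 0, "ay": 0, "az": 0, "gripper": 1},
  {"x": 0, "y": 0, "z": 0, "ax": 0, "ay": 0, "az": 0, "gripper": 1},
])

```text
clock: 6.72
position: [0.4695, 0.1847, 0.0559]
ee_rot: [0.98, 0.198, -0.0, 0.0]
ft_force: [-0.7, -0.5, -0.2]
grip_width: -0.0
grasp_force: 0.0
```

Call:
apply_moves([
  {"x": 0, "y": 0, "z": 1, "ax": 0, "ay": 0, "az": 0, "gripper": 1},
  {"x": 0, "y": 0, "z": 1, "ax": 0, "ay": 0, "az": 0, "gripper": 1},
  {"x": 0, "y": 0, "z": 0, "ax": 0, "ay": 0, "az": 0, "gripper": 1},
])

```text
clock: 6.97
position: [0.4695, 0.1848, 0.054]
ee_rot: [0.98, 0.199, -0.0, 0.0]
ft_force: [0.2, 0.1, 0.0]
grip_width: -0.005
grasp_force: 0.0
```

Call:
apply_moves([
  {"x": 0, "y": 0, "z": 1, "ax": 0, "ay": 0, "az": 0, "gripper": 1},
  {"x": 0, "y": 0, "z": 1, "ax": 0, "ay": 0, "az": 0, "gripper": 1},
  {"x": 0, "y": 0, "z": 0, "ax": 0, "ay": 0, "az": 0, "gripper": 1},
])

```text
clock: 7.22
position: [0.4697, 0.1849, 0.0521]
ee_rot: [0.98, 0.199, 0.0, 0.0]
ft_force: [0.1, 1.4, 0.3]
grip_width: -0.004
grasp_force: 0.0
```

Call:
apply_moves([
  {"x": 0, "y": 0, "z": 1, "ax": 0, "ay": 0, "az": 0, "gripper": 1},
  {"x": 0, "y": 0, "z": 0, "ax": 0, "ay": 0, "az": 0, "gripper": 1},
])

```text
clock: 7.38
position: [0.4697, 0.1849, 0.0519]
ee_rot: [0.98, 0.199, 0.0, 0.0]
ft_force: [-3.5, -1.8, 10.8]
grip_width: 0.0
grasp_force: 5.0
```

Contact on b is at TCP z ≈ 52 mm with 10.8 N and almost no give, so b is blocked. This also gives the real tip offset: surface contact is at TCP z ≈ 52.4 mm. Next is d.

Call:
apply_moves([
  {"x": 0, "y": 0, "z": -15, "ax": 0, "ay": 0, "az": 0, "gripper": 1},
  {"x": 37, "y": 0, "z": -5, "ax": 0, "ay": 0, "az": 0, "gripper": 1},
  {"x": 37, "y": 0, "z": 0, "ax": 0, "ay": 0, "az": 0, "gripper": 1},
  {"x": 36, "y": 0, "z": 5, "ax": 0, "ay": 0, "az": 0, "gripper": 1},
  {"x": 0, "y": 0, "z": 10, "ax": 0, "ay": 0, "az": 0, "gripper": 1},
])

```text
clock: 7.8
position: [0.5762, 0.2297, 0.0564]
ee_rot: [0.98, 0.198, 0.002, -0.001]
ft_force: [-0.4, -1.8, 0.3]
grip_width: -0.002
grasp_force: 0.0
```

Call:
apply_moves([
  {"x": 0, "y": 0, "z": 1, "ax": 0, "ay": 0, "az": 0, "gripper": 1},
  {"x": 0, "y": 0, "z": 0, "ax": 0, "ay": 0, "az": 0, "gripper": 1},
  {"x": 0, "y": 0, "z": 0, "ax": 0, "ay": 0, "az": 0, "gripper": 1},
])

```text
clock: 8.05
position: [0.5701, 0.2274, 0.0554]
ee_rot: [0.98, 0.199, -0.0, 0.0]
ft_force: [-0.6, 1.0, 0.2]
grip_width: 0.001
grasp_force: 0.0
```

Call:
apply_moves([
  {"x": 0, "y": 0, "z": 1, "ax": 0, "ay": 0, "az": 0, "gripper": 1},
  {"x": 0, "y": 0, "z": 1, "ax": 0, "ay": 0, "az": 0, "gripper": 1},
  {"x": 0, "y": 0, "z": 0.7, "ax": 0, "ay": 0, "az": 0, "gripper": 1},
  {"x": 0, "y": 0, "z": 0.7, "ax": 0, "ay": 0, "az": 0, "gripper": 1},
  {"x": 0, "y": 0, "z": 0, "ax": 0, "ay": 0, "az": 0, "gripper": 1},
])

```text
clock: 8.47
position: [0.5709, 0.2274, 0.0521]
ee_rot: [0.98, 0.198, 0.0, 0.0]
ft_force: [-1.4, -1.2, 2.9]
grip_width: 0.003
grasp_force: 1.2
```

Call:
apply_moves([
  {"x": 0, "y": 0, "z": 0.5, "ax": 0, "ay": 0, "az": 0, "gripper": 1},
  {"x": 0, "y": 0, "z": 0, "ax": 0, "ay": 0, "az": 0, "gripper": 1},
])

```text
clock: 8.63
position: [0.571, 0.2274, 0.052]
ee_rot: [0.98, 0.198, 0.0, 0.0]
ft_force: [-3.4, -2.7, 7.3]
grip_width: -0.002
grasp_force: 3.9
```

d stands firm too, with 7.3 N and no movement. Next is c, at tool y −88.

Call:
apply_moves([
  {"x": -1, "y": 0, "z": -15, "ax": 0, "ay": 0, "az": 0, "gripper": 1},
  {"x": 0, "y": -30, "z": -5, "ax": 0, "ay": 0, "az": 0, "gripper": 1},
  {"x": 0, "y": -30, "z": 0, "ax": 0, "ay": 0, "az": 0, "gripper": 1},
  {"x": 0, "y": -28, "z": 5, "ax": 0, "ay": 0, "az": 0, "gripper": 1},
  {"x": 0, "y": 0, "z": 10, "ax": 0, "ay": 0, "az": 0, "gripper": 1},
])

```text
clock: 9.05
position: [0.5328, 0.3159, 0.0589]
ee_rot: [0.979, 0.202, 0.001, -0.002]
ft_force: [-0.7, 1.5, -0.6]
grip_width: 0.001
grasp_force: 0.0
```

Call:
apply_moves([
  {"x": 0, "y": 0, "z": 1, "ax": 0, "ay": 0, "az": 0, "gripper": 1},
  {"x": 0, "y": 0, "z": 1, "ax": 0, "ay": 0, "az": 0, "gripper": 1},
  {"x": 0, "y": 0, "z": 1, "ax": 0, "ay": 0, "az": 0, "gripper": 1},
  {"x": 0, "y": 0, "z": 1, "ax": 0, "ay": 0, "az": 0, "gripper": 1},
  {"x": 0, "y": 0, "z": 0, "ax": 0, "ay": 0, "az": 0, "gripper": 1},
])

```text
clock: 9.47
position: [0.5367, 0.3074, 0.0526]
ee_rot: [0.98, 0.198, 0.0, 0.0]
ft_force: [0.0, -0.3, 0.2]
grip_width: -0.007
grasp_force: 0.0
```

Call:
apply_moves([
  {"x": 0, "y": 0, "z": 0.5, "ax": 0, "ay": 0, "az": 0, "gripper": 1},
  {"x": 0, "y": 0, "z": 0, "ax": 0, "ay": 0, "az": 0, "gripper": 1},
])

```text
clock: 9.63
position: [0.5364, 0.3077, 0.0521]
ee_rot: [0.98, 0.198, 0.0, 0.0]
ft_force: [0.5, -2.3, 2.5]
grip_width: -0.0
grasp_force: 1.1
```

Call:
apply_moves([
  {"x": 0, "y": 0, "z": 0.7, "ax": 0, "ay": 0, "az": 0, "gripper": 1},
  {"x": 0, "y": 0, "z": 0, "ax": 0, "ay": 0, "az": 0, "gripper": 1},
])

```text
clock: 9.8
position: [0.5361, 0.3081, 0.0512]
ee_rot: [0.98, 0.198, 0.0, 0.0]
ft_force: [1.5, -2.2, 1.9]
grip_width: 0.003
grasp_force: 1.2
```

Call:
apply_moves([
  {"x": 0, "y": 0, "z": 0.5, "ax": 0, "ay": 0, "az": 0, "gripper": 1},
  {"x": 0, "y": 0, "z": 0, "ax": 0, "ay": 0, "az": 0, "gripper": 1},
])

```text
clock: 9.97
position: [0.536, 0.3083, 0.0506]
ee_rot: [0.98, 0.198, 0.0, 0.0]
ft_force: [1.9, -1.2, 1.9]
grip_width: -0.001
grasp_force: 1.1
```

c keeps giving at a constant force of about 2 N, so it is the free flap. I'll push it down, edging the tips inward.

Call:
apply_moves([
  {"x": 1, "y": 0, "z": 3, "ax": 0, "ay": 0, "az": 0, "gripper": 1},
  {"x": 1, "y": 0, "z": 3, "ax": 0, "ay": 0, "az": 0, "gripper": 1},
  {"x": 1, "y": 0, "z": 3, "ax": 0, "ay": 0, "az": 0, "gripper": 1},
  {"x": 1, "y": 0, "z": 3, "ax": 0, "ay": 0, "az": 0, "gripper": 1},
  {"x": 0, "y": 0, "z": 0, "ax": 0, "ay": 0, "az": 0, "gripper": 1},
])

```text
clock: 10.38
position: [0.5391, 0.31, 0.0376]
ee_rot: [0.98, 0.199, -0.0, -0.0]
ft_force: [0.8, -1.0, -0.1]
grip_width: 0.005
grasp_force: 0.0
```

Call:
apply_moves([
  {"x": 2.4, "y": 0, "z": 3, "ax": 0, "ay": 3, "az": 0, "gripper": 1},
  {"x": 2, "y": 0, "z": 3, "ax": 0, "ay": 3, "az": 0, "gripper": 1},
  {"x": 2, "y": 0, "z": 3, "ax": 0, "ay": 3, "az": 0, "gripper": 1},
  {"x": 2, "y": 0, "z": 3, "ax": 0, "ay": 3, "az": 0, "gripper": 1},
  {"x": 0, "y": 0, "z": 0, "ax": 0, "ay": 0, "az": 0, "gripper": 1},
])

```text
clock: 10.8
position: [0.5468, 0.3134, 0.0267]
ee_rot: [0.975, 0.198, 0.103, -0.021]
ft_force: [0.4, -0.8, 0.5]
grip_width: -0.001
grasp_force: 0.0
```

```bash
cat > tip.py <<'E'
from h import *
o=get_obs(); r=R.from_quat(o['ee_rot']); t=o['position']*1000+r.apply([0,0,-27]); d=t[:2]-[569.4,322.3]
print('F',o['ft_force'],'tip rel flap c: x',d@[.9215,.388],'y',d@[-.388,.9215],'depth',79.5-t[2],'lean',np.degrees(r.as_matrix()[:,2]))
E
python3 tip.py;python3 - <<'E'
from h import *
a=camera('scene')['color'][130:300,250:470];b=camera('wrist')['color'][:280,100:440]
im=np.zeros((600,800,3),np.uint8);im[:340,:440]=cv2.resize(a,(440,340));im[:280,440:780]=cv2.resize(b,(340,280));cv2.imwrite('pics/c1.png',im[:340,:,::-1])
E
```

```text
F [ 0.37670366 -0.78811781  0.49567915] tip rel flap c: x -29.93586036871357 y 0.5302402195000724 depth 26.436109980636942 lean [ 11.04999251   4.65475339 -56.02711206]
```

View pics/c1.png

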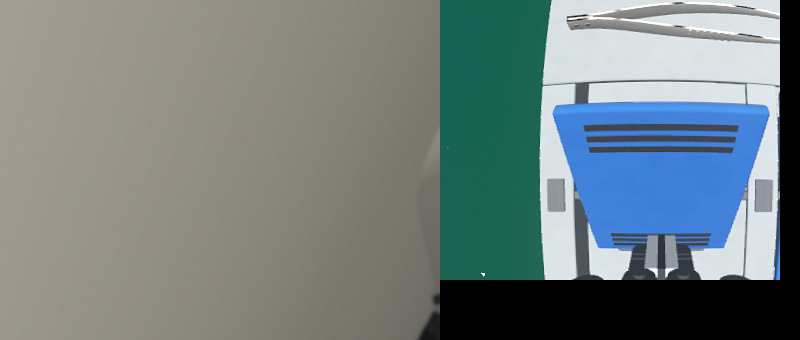

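The wrist view shows flap c tilted, with the rear end up at about crop (660,110). I'll push deeper and inward.

Call:
apply_moves([
  {"x": 0, "y": 0, "z": 3, "ax": 0, "ay": 0, "az": 0, "gripper": 1},
  {"x": 0, "y": 0, "z": 3, "ax": 0, "ay": 0, "az": 0, "gripper": 1},
  {"x": 0, "y": 0, "z": 3, "ax": 0, "ay": 0, "az": 0, "gripper": 1},
  {"x": 1, "y": 0, "z": 2, "ax": 0, "ay": 0, "az": 0, "gripper": 1},
  {"x": 0, "y": 0, "z": 0, "ax": 0, "ay": 0, "az": 0, "gripper": 1},
])

```text
clock: 11.32
position: [0.551, 0.3149, 0.016]
ee_rot: [0.975, 0.197, 0.102, -0.021]
ft_force: [-0.1, 0.9, -0.4]
grip_width: -0.0
grasp_force: 0.0
```

```bash
python3 tip.py
```

```text
F [-0.12596288  0.8525353  -0.42016633] tip rel flap c: x -25.45665162724878 y 0.27228913917105757 depth 37.11022197868548 lean [ 10.90904348   4.62580694 -56.05712292]
```

Call:
apply_moves([
  {"x": 1.5, "y": 0, "z": 0, "ax": 0, "ay": 0, "az": 0, "gripper": 1},
  {"x": 1.5, "y": 0, "z": 0, "ax": 0, "ay": 0, "az": 0, "gripper": 1},
  {"x": 0, "y": 0, "z": 0, "ax": 0, "ay": 0, "az": 0, "gripper": 1},
])

```text
clock: 11.57
position: [0.5534, 0.3157, 0.0169]
ee_rot: [0.975, 0.197, 0.102, -0.021]
ft_force: [-1.5, -0.5, -1.1]
grip_width: -0.002
grasp_force: 1.0
```

```bash
python3 tip.py;python3 - <<'E'
from h import *
b=camera('wrist')['color'];cv2.imwrite('pics/c2.png',b[...,::-1])
E
```

```text
F [-1.5085898  -0.48532012 -1.0704186 ] tip rel flap c: x -22.883955534232264 y 0.11816227129844492 depth 36.16882104170581 lean [ 10.91189722   4.59555831 -56.0590554 ]
```

View pics/c2.png

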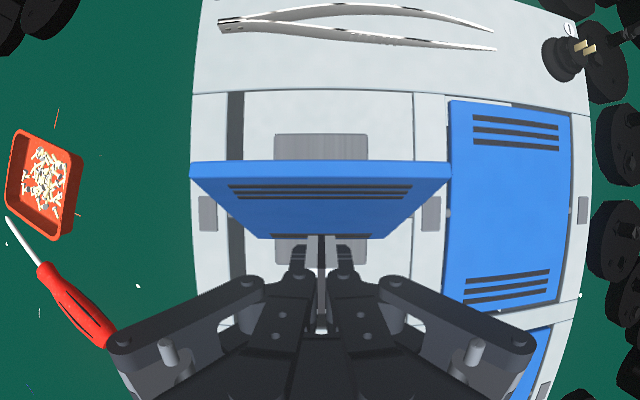

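The flap stands steep, with its raised top edge at rows 162–178 and columns 190–452. I'll compute the angle.

```bash
python3 - <<'E'
import contextlib,io
with contextlib.redirect_stdout(io.StringIO()): exec(open('fl.py').read())
for t in(.9,1,1.1,1.2,1.3,1.4):
    c=np.array([.5694,.3223,.077]);u=np.cos(t)*e+np.array([0,0,np.sin(t)]);v=-np.sin(t)*e+np.array([0,0,np.cos(t)])
    print(t,[np.round(pw(c+.047*u+s*.035*n+h*.0025*v)) for s in(1,-1) for h in(1,-1)])
E
```

```text
0.9 [array([200., 136.]), array([204., 124.]), array([447., 137.]), array([443., 125.])]
1 [array([196., 149.]), array([200., 135.]), array([451., 150.]), array([447., 136.])]
1.1 [array([193., 165.]), array([196., 149.]), array([454., 165.]), array([451., 149.])]
1.2 [array([191., 181.]), array([193., 164.]), array([456., 181.]), array([454., 164.])]
1.3 [array([189., 199.]), array([191., 180.]), array([458., 199.]), array([456., 180.])]
1.4 [array([188., 217.]), array([189., 198.]), array([458., 217.]), array([458., 198.])]
```

The tilt is about 1.19 rad. I'll back off and withdraw along the tool axis.

Call:
apply_moves([
  {"x": -2, "y": 0, "z": 0, "ax": 0, "ay": 0, "az": 0, "gripper": 1},
  {"x": -2, "y": 0, "z": -5, "ax": 0, "ay": 0, "az": 0, "gripper": 1},
  {"x": 0, "y": 0, "z": -10, "ax": 0, "ay": 0, "az": 0, "gripper": 1},
  {"x": 0, "y": 0, "z": -15, "ax": 0, "ay": 0, "az": 0, "gripper": 1},
  {"x": 0, "y": 0, "z": -20, "ax": 0, "ay": 0, "az": 0, "gripper": 1},
])

```text
clock: 12.08
position: [0.5401, 0.3102, 0.0665]
ee_rot: [0.975, 0.198, 0.102, -0.021]
ft_force: [0.6, -0.2, -0.2]
grip_width: 0.002
grasp_force: 0.0
```

Call:
apply_moves([
  {"x": 0, "y": 0, "z": -30, "ax": 0, "ay": 0, "az": 0, "gripper": 1},
  {"x": 0, "y": 0, "z": -30, "ax": 0, "ay": 0, "az": 0, "gripper": 1},
  {"x": 0, "y": 0, "z": -20, "ax": 0, "ay": 0, "az": 0, "gripper": 1},
  {"x": 0, "y": 0, "z": 0, "ax": 0, "ay": 0, "az": 0, "gripper": 1},
  {"x": 0, "y": 0, "z": 0, "ax": 0, "ay": 0, "az": 0, "gripper": 1},
])

```text
clock: 12.5
position: [0.526, 0.3043, 0.1465]
ee_rot: [0.975, 0.197, 0.105, -0.021]
ft_force: [0.8, -0.0, -0.0]
grip_width: -0.002
grasp_force: 0.0
```

```bash
python3 tip.py;python3 - <<'E'
from h import *
b=camera('wrist')['color'];cv2.imwrite('pics/c3.png',b[...,::-1])
import contextlib,io
with contextlib.redirect_stdout(io.StringIO()): exec(open('fl.py').read())
for t in(.9,1,1.1,1.2,1.3):
    c=np.array([.5694,.3223,.077]);u=np.cos(t)*e+np.array([0,0,np.sin(t)]);v=-np.sin(t)*e+np.array([0,0,np.cos(t)])
    print(t,[np.round(pw(c+.047*u+s*.035*n+h*.0025*v)) for s in(1,-1) for h in(1,-1)])
E
```

```text
F [ 0.78398047 -0.03369373 -0.04526762] tip rel flap c: x -52.686161073519884 y 0.26267586582957136 depth -93.34190383793049 lean [ 11.21025076   4.68061607 -55.99311084]
0.9 [array([271., 115.]), array([272., 110.]), array([372., 115.]), array([372., 110.])]
1 [array([270., 120.]), array([271., 115.]), array([373., 120.]), array([372., 115.])]
1.1 [array([270., 125.]), array([271., 119.]), array([374., 125.]), array([373., 120.])]
1.2 [array([269., 131.]), array([270., 125.]), array([374., 131.]), array([374., 125.])]
1.3 [array([269., 138.]), array([269., 131.]), array([375., 138.]), array([374., 131.])]
```

View pics/c3.png

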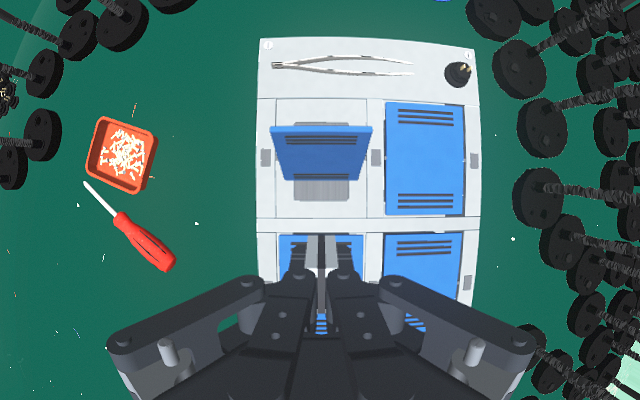

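Flap c stays at about 1.2 rad, with its raised edge at rows 126–132. The hand is clear and the bystanders haven't moved.

```bash
python3 -c "
from workcell import *
print(hand_in())"
```

```text
the job is handed in; nothing more can be done
None
```

The free flap was flap_c (far left): it was pushed open front end down to about 1.2 rad and left there with the hand clear and the bystanders unmoved in the last picture; the job is handed in, and no verdict was shown.

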